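Find the rocking cover on the signal box and press it home

ROBOT

A 6-joint arm with a two-finger parallel gripper is mounted at the origin on the work surface. World frame = base frame: x ahead of the robot, y to its left, z up, the work surface at z = 0. Lengths are in m, angles in rad, forces in N, time in s.
With the tool pointing down it reaches from about 0.2 to 0.875 m from the base axis. Payload 3.4 kg.
Tool frame: the origin (TCP) lies between the finger pads; the fingertips stand 25 mm ahead of it and the grasp point (between the pads) lies 6 mm ahead of it (r.nose_length is the z of the fingertips in the tool frame, in m); z points along the fingers, y is the line along which they close (so a half turn about z gives the same grasp; the last joint's range is limited). The gripper opens to 94 mm and grips with 3 to 60 N. Pads are 16 mm wide; open, the fingers measure 119 mm over their backs; the gripper's body (75 mm by 177 mm) begins 78 mm behind the grasp point.
Start: joints at [-0.121, 0.276, 1.505, -0, 1.361, -0.121], TCP at [0.575, -0, 0.23] pointing down, gripper open.
Joint ranges: [-2.89, 2.89], [-0.75, 2.08], [0.22, 2.7], [-1.18, 4.32], [0.11, 2.71], [-2.7, 2.7]. Speed limits (rad/s): [2.57, 2.57, 3.14, 3.14, 3.14, 3.14].

INTERFACE

Orientations are given as a unit quaternion [w, x, y, z].
In Python, from plant import r, gripper_to, inverse_kinematics, vision, models, telemetry gives the robot as it stands. Calls block until the motion is done:
- r.move_to(position, orientation): joint-space move of the TCP to a pose.
- r.move_l(position, rot=None, vel=0.15, guard=None): straight line of the TCP; rot=None keeps the orientation; vel is the mean speed in m/s. With guard (N) it stops when the force on the tool has changed by that much, and returns True; else False.
- r.movej(angles): joint-space move.
- gripper_to(opening, f_grip=None): finger opening in m; f_grip is the grip in N (None keeps the last); returns when the fingers have stopped.
- r.hold(seconds).
- inverse_kinematics(position, orientation): joint angles nearest the present ones, or None.
- vision.snapshot(name): name is "scene" or "side" or "wrist"; returns the picture (480x640x3 uint8, red, green, blue); there is no depth.
- vision.get_calibration(name): a dict with "fx", "fy", "cx", "cy" (pixels), "position" and "orientation" of the camera in the world. Camera axes: x right, y down, z forward; pixel columns grow to the right and rows downward; lengths in m; the calibration is good to about 2 mm. A picture is of the moment at which its call begins: read the wrist's pose just before it. get_calibration takes no time and is no camera call; for the wrist camera it gives the pose at the moment of the call.
A pose or a line that the arm cannot do raises r.PlanningError and nothing moves.
- r.sign_off(): hands the job in; it is judged then, once.
Trained networks look in the newest picture that a camera, given by its name, has taken for a name from the list of things; names that differ only in an ending like _2 or _b are one class to them, and where a whole thing is asked for, a point or a joint stands for the part that bears it (a point fixed in the world has none). Each returns a list of dicts, best first, with "score" (0 to 1); they miss things now and then, are a little off and sometimes report something else, mostly with a low value. They report only what shows in the picture. A call takes as long as a camera call.
- models.boxes_of(thing, camera): "at" ([x, y, z] in m, in world coordinates, good to about 4 mm: the middle of the surface that is visible of it).
- models.regions_of(thing, camera): "pixels" (480x640 bool, what is visible of it).
- models.mark_of(thing, camera): "at" ([x, y, z] in m, in world coordinates, good to about 4 mm: a listed point, or the origin of a listed thing).
Readings, each from a call of its own:
- telemetry.current_t(): time.
- telemetry.current_joints(): joint angles.
- telemetry.current_dq(): joint speeds.
- telemetry.current_joint_efforts(): joint torques, N m.
- telemetry.current_ee_pos(): TCP position.
- telemetry.current_tool_rot(): TCP orientation.
- telemetry.current_wrist_force(): force on the tool from outside, world axes, zero at the start.
- telemetry.current_torque(): the same for the moment, N m.
- telemetry.current_opening(): finger opening in m.
- telemetry.current_finger_force(): force on a finger pad.
Only numpy, scipy, OpenCV 4.12 (cv2) and the standard library are available. Lean on these libraries where they do the work, as an engineer would, in place of code of your own. Each camera call takes 0.05 s, during which the arm holds its last target. There are 200 camera calls.

TASK

One of the four identical grey covers on top of the cream signal box is not clipped in and rocks. Press lightly on the ends (near or far) of one cover after another to find the one that rocks, then push that one down firmly in its middle until it is fully home and level; the sound covers may only be pressed lightly, or their gaskets are spoilt. Use the fingertips only: pick nothing up, pull no cover up, and leave the red emergency stop and the other things lying about alone.

Things in the scene. Friction and masses are not known exactly. Their poses are not given: they have to be found in the camera images.
- console: the fixed cream signal box, 190 (its x) x 360 (its y) x 60 mm high, standing on the table, turned up to 0.3 rad; origin at the centre of its underside; its x axis points away from the robot, z up. Its top, 60 mm up, carries a row of four covered openings along its y axis, and behind them a yellow-based red emergency stop, the specimen and the adapter
- opening_1 (a point): centre of the rightmost covered opening, on the box's top face (60 mm above the table; axes as the box's; the openings are 75 mm apart along y). Like the other three it has a black frame 66 (x) x 54 (y) mm, 4 mm high, and in it a grey cover, 56 (x) x 44 (y) x 8 mm, whose top lies 7 to 12 mm above this point
- opening_2 (a point): the same for the second opening from the right. The covers stand at different heights because of packings of different thickness, so height does not tell the loose one. Which opening has the loose cover changes every time
- opening_3 (a point): the same for the third opening from the right. A sound cover yields evenly on a rubber gasket, 1 mm per 5 N wherever it is pressed, and comes back
- opening_4 (a point): the same for the leftmost opening. The loose cover rocks about its middle, near end against far end (along x): 1 to 3 N on an end, 15 to 22 mm from its middle, tips that end down 2 to 4 mm, and it levels itself when released
- rock (a joint): how far the loose cover is tipped at the moment, rad: 0 level, positive with its far end (+x) down, negative with its near end down; up to about 0.16 either way while unseated. It does not say which opening it is in
- seat (a joint): how far down the loose cover's middle has been pushed, m: 0 to 0.0006 at the start, 0.004 fully home, negative if it is pulled up. It stays where it is left. About 15 N in the middle pushes it down (more off the middle; at an end it only tips); once home it stops rocking
- gasket_1 (a joint): how far one of the three sound covers is pressed into its gasket at the moment, m: 0 free, 0.001 per 5 N; beyond 0.003 (15 N) the gasket is spoilt. The number has nothing to do with the number of its opening
- gasket_2 (a joint): how far one of the three sound covers is pressed into its gasket at the moment, m: 0 free, 0.001 per 5 N; beyond 0.003 (15 N) the gasket is spoilt. The number has nothing to do with the number of its opening
- gasket_3 (a joint): how far one of the three sound covers is pressed into its gasket at the moment, m: 0 free, 0.001 per 5 N; beyond 0.003 (15 N) the gasket is spoilt. The number has nothing to do with the number of its opening
- estop (a joint): the red emergency stop mushroom, 28 mm across, on the box's top at the back left corner, 60 mm in x and 150 mm in y from the box's centre, its top 22 mm above the box; 0 out, 0.006 m pressed
- specimen: a flat aluminium dog-bone tensile specimen, 120 x 24 x 5 mm, long along its y axis, loose on top of the signal box behind the covers; origin at the centre of its underside
- adapter: a small round brass threaded adapter, 28 mm across and 32 mm high, standing loose on top of the signal box behind the covers; origin at the centre of its underside
- caliper: a steel caliper with a black slider, about 200 mm long along its x axis and 12 mm high, lying on the table to the left of the box; origin under its beam's middle
- mug: a blue mug, 76 mm across and 90 mm high, on the table to the right of the box; origin at the centre of its underside
- driver: an orange-handled screwdriver lying along its x axis on the table to the right of the box; origin under its middle
- oil: a white bottle with a red cap, 44 mm across and 100 mm high, on the table to the left of the box; origin at the centre of its underside
- grip_insert: a dark steel round grip insert, 44 mm across and 45 mm high, on the table to the left of the box; origin at the centre of its underside

How it is judged:
On the way, in this order (a step that is already met when the one before it is completed fails the run):
1. the loose cover is found: an end of it is pressed and it rocks, before it is pushed home ((value of joint rock above 0.08 rad or value of joint rock below -0.08 rad) and value of joint seat below 0.002 m), for 0.05 s.
2. the loose cover is pushed fully home and is level (value of joint seat above 0.0032 m and value of joint rock between -0.03 and 0.03 rad), for 0.1 s.
At the end, for the whole second after the job is handed in: The loose cover is home (at least 3.2 of its 4 mm down) and level within 0.03 rad, the three sound covers and the emergency stop are not pressed, and every loose thing rests within 20 mm of where it was (all of step 2 and value of joint each of gasket_1, gasket_2, gasket_3 below 0.0008 m and value of joint estop below 0.002 m and distance of each of specimen, adapter, caliper, mug, driver, oil, grip_insert from where it was at the start of the episode below 0.02 m and linear speed of each of specimen, adapter, caliper, mug, driver, oil, grip_insert below 0.02 m/s); the robot touches nothing.
It fails at once if a sound cover is pressed so hard that its gasket is spoilt (more than 3 mm, 15 N) (value of joint any of gasket_1, gasket_2, gasket_3 above 0.003 m).
It fails at once if the loose cover is pulled up (value of joint seat below -0.002 m).
It fails at once if the emergency stop is pressed (value of joint estop above 0.003 m).
It fails at once if a bystander is lifted, pushed away or knocked (moved more than 20 mm) (distance of any of specimen, adapter, caliper, mug, driver, oil, grip_insert from where it was at the start of the episode above 0.02 m).
It also fails if it takes over 48 s, if anything falls off the work surface, if the arm or the gripper's body presses on something with over 40 N, if the wrist force passes 120 N, or if a joint passes its speed limit or range.

## Working session

There is one attempt and no reset: what is moved stays moved. The work goes in short steps, each a Python script; the robot and the scene stay as the last script left them, time stands still between calls to the robot, and variables do not carry over. Pictures are saved under pics/ and viewed, at most 10 in all, crops included, and the job is handed in when it is done.

```bash
mkdir -p pics; ls
python3 - <<'E'
from plant import r,vision,models,telemetry
import cv2,numpy as np
for c in ("scene","wrist"):
    im=vision.snapshot(c); cv2.imwrite(f"pics/{c}0.png",im[:,:,::-1])
    cal=vision.get_calibration(c); print(c,cal)
    for i in range(1,5):
        print(i,[(np.round(d["at"],4),round(d["score"],2)) for d in models.mark_of(f"opening_{i}",c)[:4]])
    for n in("console","adapter","specimen","estop"): print(n,[(np.round(d["at"],4),round(d["score"],2)) for d in models.mark_of(n,c)[:2]])
print(telemetry.current_t(),telemetry.current_tool_rot(),r.nose_length)
E
```

```text
pics
scene {'fx': 449.752302290913, 'fy': 449.752302290913, 'cx': 321.21822846760335, 'cy': 240.52609070047026, 'position': array([1.0409649 , 0.28203132, 0.71458715]), 'orientation': array([-0.16363973,  0.48724843,  0.80910798, -0.28487766])}
1 [(array([ 0.5767, -0.0861,  0.0623]), 0.67), (array([ 0.5673, -0.0077,  0.0594]), 0.62), (array([0.5484, 0.0651, 0.0575]), 0.62)]
2 [(array([ 0.5767, -0.0861,  0.0623]), 0.67), (array([ 0.5673, -0.0077,  0.0594]), 0.62), (array([0.5484, 0.0651, 0.0575]), 0.62)]
3 [(array([ 0.5767, -0.0861,  0.0623]), 0.67), (array([ 0.5673, -0.0077,  0.0594]), 0.62), (array([0.5484, 0.0651, 0.0575]), 0.62)]
4 [(array([ 0.5767, -0.0861,  0.0623]), 0.67), (array([ 0.5673, -0.0077,  0.0594]), 0.62), (array([0.5484, 0.0651, 0.0575]), 0.62)]
console [(array([ 0.5853,  0.0318, -0.0006]), 0.78)]
adapter [(array([0.6292, 0.1083, 0.0661]), 0.56), (array([ 0.5865,  0.0313, -0.0037]), 0.35)]
specimen [(array([ 0.6496, -0.0413,  0.0586]), 0.77)]Traceback (most recent call last):
  File "<stdin>", line 8, in <module>
ValueError: it knows: adapter, caliper, console, driver, grip_insert, mug, oil, opening, specimen
```

Run:
```python
from plant import r,vision,models,telemetry
import cv2,numpy as np
c="wrist"
im=vision.snapshot(c); cv2.imwrite(f"pics/{c}0.png",im[:,:,::-1])
print(vision.get_calibration(c))
for n in("opening_1","console","adapter","specimen"): print(n,[(np.round(d["at"],4),round(d["score"],2)) for d in models.mark_of(n,c)[:5]])
print(telemetry.current_t(),telemetry.current_tool_rot(),r.nose_length,telemetry.current_opening())
```

```text
{'fx': 381.97636746450496, 'fy': 381.97636746450496, 'cx': 313.22999467537414, 'cy': 239.01858739196643, 'position': array([0.57411394, 0.07779203, 0.38525548]), 'orientation': array([ 1.36620834e-01,  9.90623386e-01, -1.67554944e-04,  1.62810850e-04])}
opening_1 []
console [(array([0.5899, 0.0361, 0.0021]), 0.68)]
adapter [(array([0.6309, 0.1088, 0.0626]), 0.97)]
specimen [(array([ 0.6538, -0.043 ,  0.0599]), 0.58)]
0.65 [3.76783206e-05 7.07097558e-01 7.07116003e-01 3.55976528e-05] 0.025 0.09408441896854143
```

View pics/scene0.png

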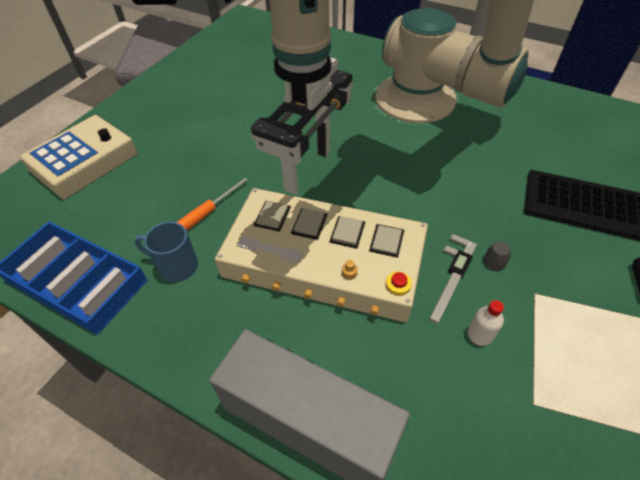

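View pics/wrist0.png

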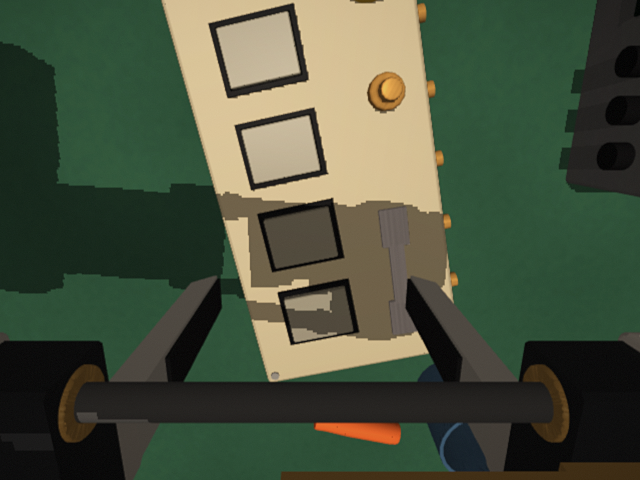

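The wrist picture shows the four frames centred near (258,50), (281,148), (301,235) and (318,312), with #1 lowest. I fit the box pose to their 16 outer corners and check it against the network.

```bash
cat > h.py <<'E'
import numpy as np
from scipy.spatial.transform import Rotation as R
from plant import r,gripper_to,inverse_kinematics,vision,models,telemetry as T
def ray(cal,px,z):
    q=cal["orientation"]; M=R.from_quat(np.r_[q[1:],q[0]]).as_matrix()
    d=np.c_[(px[:,0]-cal["cx"])/cal["fx"],(px[:,1]-cal["cy"])/cal["fy"],np.ones(len(px))]@M.T
    p=cal["position"]; return (p+d*((z-p[2])/d[:,2])[:,None])[:,:2]
E
python3 - <<'E'
from h import *
import json
px=np.array([[278,293],[348,280],[358,331],[292,344],[258,213],[332,200],[343,257],[274,271],[236,126],[314,109],[326,174],[252,189],[209,25],[293,4],[307,80],[229,97]],float)
P=ray(vision.get_calibration("wrist"),px,.064)
y=np.array([-112.5,-37.5,37.5,112.5])/1e3
t=np.array([[sx*.033,yy+sy*.027] for yy in y for sx,sy in((-1,1),(1,1),(1,-1),(-1,-1))])
tc,Pc=t.mean(0),P.mean(0); H=(t-tc).T@(P-Pc)
yaw=np.arctan2(H[0,1]-H[1,0],H[0,0]+H[1,1]); c,s=np.cos(yaw),np.sin(yaw); M=np.array([[c,-s],[s,c]])
o=Pc-M@tc; e=P-(t@M.T+o)
print("yaw",yaw,"rms mm",1e3*np.sqrt((e**2).mean()),"max",1e3*abs(e).max())
C=np.c_[0*y,y]@M.T+o; print(C.round(4))
json.dump(dict(yaw=yaw,C=C.tolist()),open("pose.json","w"))
print(T.current_wrist_force())
E
```

```text
yaw 0.20838609074590328 rms mm 0.9842733331533446 max 1.7463757100486532
[[ 0.5796 -0.0834]
 [ 0.5641 -0.0101]
 [ 0.5486  0.0633]
 [ 0.5331  0.1367]]
[ 0.13699113 -0.04504635 -0.18929429]
```

```bash
cat >> h.py <<'E'
import json
D=json.load(open("pose.json")); C=np.array(D["C"]); yaw=D["yaw"]; ux=np.array([np.cos(yaw),np.sin(yaw)])
def quat():
    for a in (-np.pi/2,np.pi/2):
        # tool y along box +-y, z down
        yv=np.r_[-ux[1],ux[0],0]*np.sign(a); z=np.array([0,0,-1.]); x=np.cross(yv,z)
        q=R.from_matrix(np.c_[x,yv,z]).as_quat(); q=np.r_[q[3],q[:3]]
        j=inverse_kinematics([*C[1],.13],q)
        if j is not None: yield abs(j[5]),q.tolist()
Q=json.load(open("q.json")) if __import__("os").path.exists("q.json") else None
def tip(p,z): return [p[0],p[1],z+r.nose_length]
def fz(): return np.mean([T.current_wrist_force()[2] for _ in range(3)])
E
python3 - <<'E'
from h import *
Q=min(quat())[1]; json.dump(Q,open("q.json","w"))
gripper_to(0.0)
print("opening",T.current_opening())
for i in range(4):
    p=C[i]-.019*ux
    r.move_to(tip(p,.085),Q) if i==0 else r.move_l(tip(p,.085),vel=.12)
    r.hold(.15); f0=fz()
    hit=r.move_l(tip(p,.062),vel=.012,guard=1.5)
    z0=T.current_ee_pos()[2]-r.nose_length; log=[(round(z0,4),round(fz()-f0,1))]
    F=0
    for k in range(4):
        if not hit or F>6: break
        r.move_l(tip(p,z0-.0005*(k+1)),vel=.01); r.hold(.06); F=fz()-f0
        log.append((round(T.current_ee_pos()[2]-r.nose_length,4),round(F,1)))
    print(i+1,hit,log,round(T.current_t(),2),flush=True)
    r.move_l(tip(p,.085),vel=.1)
    if hit and F<5: print("candidate",i+1); break
E
```

```text
opening 0.0005995987388481985
1 True [(np.float64(0.0696), np.float64(2.6)), (np.float64(0.0693), np.float64(4.6)), (np.float64(0.069), np.float64(4.9)), (np.float64(0.0687), np.float64(6.7))] 5.47
2 True [(np.float64(0.0716), np.float64(4.1)), (np.float64(0.0713), np.float64(4.5)), (np.float64(0.071), np.float64(6.0))] 8.47
3 True [(np.float64(0.0693), np.float64(0.8)), (np.float64(0.069), np.float64(5.1)), (np.float64(0.0689), np.float64(7.4))] 11.52
4 True [(np.float64(0.0677), np.float64(3.2)), (np.float64(0.0674), np.float64(5.3)), (np.float64(0.067), np.float64(6.1))] 14.69
```

All four gave similar forces, so the loose one may have tipped to its stop before the guard tripped. I'll compare the contact height at the middle with the near-end height, starting with 3.

Run:
```python
from h import *
f=[T.current_wrist_force()[2] for _ in range(10)]; print("noise",np.std(f))
near={0:.0696,1:.0716,2:.0693,3:.0677}
for i in (2,3,1,0):
    p=C[i]
    r.move_l(tip(p,.079),vel=.15); r.hold(.1); f0=fz()
    hit=r.move_l(tip(p,.064),vel=.012,guard=3); r.hold(.05)
    z=T.current_ee_pos()[2]-r.nose_length; F=fz()-f0
    print(i+1,hit,"mid z %.4f F %.1f near %.4f t %.2f"%(z,F,near[i],T.current_t()),flush=True)
    r.move_l(tip(p,.079),vel=.1)
    if z-near[i]>.001: print("loose?",i+1);break
```

```text
noise 0.0
3 True mid z 0.0709 F 3.8 near 0.0693 t 16.59
loose? 3
```

Run:
```python
from h import *
p=C[2]-.019*ux
r.move_l(tip(p,.0745),vel=.1); r.hold(.1); f0=fz(); log=[]
for z in np.arange(.072,.0665,-.0005):
    r.move_l(tip(p,z),vel=.01); r.hold(.08); F=fz()-f0
    log.append((round(1e3*(T.current_ee_pos()[2]-r.nose_length),2),round(F,1)))
    if F>6: break
print(*[(float(a),float(b)) for a,b in log]); r.move_l(tip(p,.079),vel=.1)
print(T.current_t(),len(log))
```

```text
(71.99, 0.5) (71.52, 1.2) (71.02, 1.7) (70.5, 0.5) (69.99, 1.7) (69.48, 2.0) (69.1, 3.6) (68.94, 6.4)
20.3583 8
```

Cover 3 is the loose one: 1–2 N over about 1.5 mm, then a hard stop. Pushing it home in the middle.

Run:
```python
from h import *
p=C[2]
r.move_l(tip(p,.074),vel=.1); r.hold(.1); f0=fz()
hit=r.move_l(tip(p,.060),vel=.01,guard=38)
print(hit,"z %.4f F %.1f"%(T.current_ee_pos()[2]-r.nose_length,fz()-f0)); r.hold(.2)
print("z %.4f F %.1f t %.2f"%(T.current_ee_pos()[2]-r.nose_length,fz()-f0,T.current_t()))
r.move_l(tip(p,.079),vel=.1)
# re-check: middle and near end, light
for d in (0,-.019):
    q=p+d*ux; r.move_l(tip(q,.075),vel=.1); r.hold(.1); f0=fz()
    h=r.move_l(tip(q,.062),vel=.015,guard=4); print(d,h,"z %.4f F %.1f"%(T.current_ee_pos()[2]-r.nose_length,fz()-f0))
    r.move_l(tip(q,.079),vel=.1)
print(T.current_t())
```

```text
True z 0.0673 F 5.5
z 0.0673 F 6.4 t 22.12
0 True z 0.0673 F 4.6
-0.019 True z 0.0673 F 4.2
24.8917
```

The middle is 3.6 mm lower, the near end is at the same height, and it no longer rocks. Retreating and handing in.

Run:
```python
from h import *
r.move_l(tip(C[2],.16),vel=.15); r.hold(.3); print(r.sign_off(),T.current_t())
```

```text
the job is handed in; nothing more can be done
the job is handed in; nothing more can be done
```

The loose cover was in opening 3 (third from the right); I pushed it down 3.6 mm, it now sits level and no longer rocks, the sound covers saw at most about 7 N, and the job is handed in, though no verdict was returned.

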